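Sell the motorcycle from the back of the display

TASK

A customer has bought the small brass motorcycle that stands behind the wooden totem and the metal bolt man on the dark display board. Stand both figures aside upright on the green mat, then stand the motorcycle on its wheels in the middle of the open carton, lengthwise, and only then put the figures back upright in the middle of their own tiles, the totem on the red and the bolt man on the blue. Let nothing you handle fall over, and leave the black motorcycle, the bowl and the framed picture where they are.

Things in the scene. Friction and masses are not known exactly. Their poses are not given: they have to be found in the camera images.
- totem_center (a point): Carved brown wooden totem with a mask: 128 mm tall, round foot 48 mm wide, body 44 mm, neck, and a round head 28 mm wide, 34 mm tall: grip it there, 47 mm above this point. Point: on its upright axis (z), half-way up, 64 mm above the underside. 0.17 to 0.4 kg. Starts on its own tile, crowding the brass motorcycle: no room for fingers at its middle until both figures are away.
- boltman_center (a point): Silvery metal man, gear foot, copper arms: 128 mm tall, round foot 48 mm wide, body 44 mm, neck, and a round head 28 mm wide, 34 mm tall: grip it there, 47 mm above this point. Point: on its upright axis (z), half-way up, 64 mm above the underside. 0.17 to 0.4 kg. Starts on its own tile, crowding the brass motorcycle: no room for fingers at its middle until both figures are away.
- brass_bike_center (a point): Yellow brass motorcycle, 112 mm long (x; handlebar, 32 mm wide, 27 mm to +x), 68 mm tall. Point: its middle, 34 mm above the wheels' underside. Grip across y here: engine 24 mm wide, 40 mm long, from 18 mm below to 14 mm above, 20 mm tank over it. Wheels 14 mm wide, fixed stand 24 mm wide at the ground. 0.2 to 0.33 kg. Starts side-on behind the figures on the dark display board (160 x 170 x 12 mm).
- tile_red: Red fixed tile 54 x 54 x 4 mm on the display board; origin at the centre of its underside, z up. The two tiles lie 56 mm apart (centres) along their y, on either side by chance; the brass motorcycle stands about 43 mm off their line, to +x. A figure's foot covers all but rim and corners at the start. The totem's own tile.
- tile_blue: Blue fixed tile 54 x 54 x 4 mm on the display board; origin at the centre of its underside, z up. The two tiles lie 56 mm apart (centres) along their y, on either side by chance; the brass motorcycle stands about 43 mm off their line, to +x. A figure's foot covers all but rim and corners at the start. The bolt man's own tile.
- mat_green: Green flat fixed mat, 200 mm (its x) x 130 mm (its y) x 3 mm, the side area where the figures wait; origin at the centre of its underside, z up.
- carton: Shallow open brown cardboard carton, fixed, 190 mm (its x) x 130 mm (its y) x 20 mm high outside, walls 4 mm, floor 4 mm thick; origin at the centre of its underside, z up. The motorcycle goes in the middle along its x, facing either way.
- black_bike_center (a point): Bystander: a motorcycle figurine like the brass one but black and dark steel, standing on the table; point in its middle, 34 mm up. Not to be moved.
- bowl: Bystander: red bowl, 96 mm across, 35 mm high, origin under its centre. Not to be moved.
- picture: Bystander: small framed painting lying on the table, 100 x 100 x 16 mm, origin under its centre. Not to be moved.
Things that resemble listed ones, but are neither listed nor needed, are in the scene too. What is shaped like the part that bears totem_center but purple is not meant. Leave any purple look-alike of the part that bears boltman_center alone.

How it is judged:
By the outcome, as a careful person would: the job done as asked, in the order asked, and still so for the second after the job is handed in, with the robot touching nothing.
It also fails if it takes over 134 s, if anything falls off the work surface, if the arm or the gripper's body presses on something with over 40 N, if the wrist force passes 120 N, or if a joint passes its speed limit or range.

ROBOT

A 7-joint arm with a two-finger parallel gripper is mounted at the origin on the work surface. World frame = base frame: x ahead of the robot, y to its left, z up, the work surface at z = 0. Lengths are in mm, angles in rad, forces in N, time in s.
With the tool pointing down it reaches from about 425 to 1025 mm from the base axis. Payload 9.4 kg.
Tool frame: the origin (TCP) lies midway between the tips of the shut fingers; the grasp point (between the pads) lies 19 mm behind it; z points along the fingers, y is the line along which they close (so a half turn about z gives the same grasp; the last joint's range is limited). The gripper opens to 85 mm and grips with 20 to 120 N. Pads are 22 mm wide; open, the fingers measure 114 mm over their backs; the gripper's body (76 mm by 85 mm) begins 54 mm behind the grasp point. The pads swing forward as they close: fully open they stand 13 mm farther back than shut.
Start: joints at [-1.263, 0.599, -0.003, 1.599, 0.002, 0.943, -0.08], TCP at [272.15, 671.981, 231.275] pointing down, gripper open.
Joint ranges: [-2.57, 2.57], [-0.35, 1.97], [-1.29, 1.29], [0.11, 2.56], [-1.05, 4.19], [0.11, 1.86], [-2.63, 2.63]. Speed limits (rad/s): [2.22, 2.22, 3.01, 3.01, 3.14, 3.14, 3.14].

INTERFACE

Orientations are given as a unit quaternion [w, x, y, z].
In Python, from bench import telemetry, cams, order gives the robot as it stands.
- The arm moves only by the tool servo_tool, never from a script. Its argument "motion" is a list that holds one entry, the list of rows, each a list of 7 numbers: the turn, a rotation vector about the world's x, y, z as a fraction of full scale, then the shift along the world's x, y, z as a fraction of full scale, then the closure, from -1 (fully open) to 1 (shut), so that 0 is half open. A call has 1 to 8 rows; each row shifts and turns the commanded pose from where the row before left it; what a row does not reach is not made up. Full scale, the value 1, is 20 mm for a shift and 6 degrees for a turn. A row lasts 1/12 s, in which the tool goes at most 41.7 mm and 7.16 degrees, less where a joint would pass 70% of its speed; a pose out of reach is approached as far as the arm can. A call with a number of a shift or a turn outside -1 to 1 is refused whole. A call with a gripper value outside its range is refused whole. The fingers move at their own pace and stop on an object; the grip force is fixed at half the most. Time passes only in rows, so rows that do not move let the fingers close. It gives the time, the measured TCP pose, the force, the opening and the grip force at its end, in the units of the state.
- telemetry.get_obs(): the state, without advancing time (a new reading comes with each control period).
- cams.grab_frame(name): name is "scene" or "top" or "wrist"; returns (picture, depth): 420x560x3 uint8, blue, green, red; 420x560 float32, mm along the optical axis (not along the pixel's ray), 0 where there is no reading.
- cams.camera_params(name): a dict with "vfov" (degrees; the focal length in pixels is half the picture's height over the tangent of half this angle, whatever the lens; pixels are square), "cx", "cy" (the principal point, pixels), "world_to_cam" (4x4, takes a point from world to camera coordinates). Camera axes: x right, y down, z forward; pixel columns grow to the right and rows downward; lengths in mm; the calibration is good to about 2 mm. A picture is of the moment at which its call begins: read the wrist's pose just before it. camera_params takes no time and is no camera call; for the wrist camera it gives the pose at the moment of the call.
- order.close_job(): hands the job in; it is judged then, once.
The state is a dict: "time": time; "joint_pos": joint angles; "qvel": joint speeds; "joint_efforts": joint torques, N m; "tcp_pos": TCP position; "orientation": TCP orientation; "wrist_force": force on the tool from outside, world axes, zero at the start; "wrist_torque": the same for the moment, N m; "width": finger opening in mm; "gripper_force": force on a finger pad.
Only numpy, scipy, OpenCV 4.12 (cv2) and the standard library are available. Lean on these libraries where they do the work, as an engineer would, in place of code of your own. Each camera call takes 0.05 s, during which the arm holds its last target. There are 200 camera calls.

## Working session

There is one attempt and no reset: what is moved stays moved. The work goes in short steps, Python scripts to look and compute and a tool call to move; the robot and the scene stay as the last step left them, time stands still between calls to the robot, and variables do not carry over. Pictures are saved under pics/ and viewed, at most 14 in all, crops included, and the job is handed in when it is done.

Besides the shell and the picture viewer there is one more tool, called by a JSON object that holds its "op" and its "data", one argument or row to a line. servo_tool: Moves the arm, as the interface text tells. Shift numbers are shares of 20 mm and turn numbers shares of 6 degrees, none past 1 either way. Its arguments: {"type":"object","properties":{"motion":{"type":"array"}},"required":["motion"]}

```bash
mkdir -p pics; cat > h.py <<'E'
import numpy as np, cv2
from bench import telemetry, cams, order
def grab(n):
    P=cams.camera_params(n); im,d=cams.grab_frame(n); return im,d,P
def world(d,P):
    f=210/np.tan(np.radians(P["vfov"])/2)
    v,u=np.mgrid[:420,:560]
    c=np.stack([(u-P["cx"])/f*d,(v-P["cy"])/f*d,d,np.ones_like(d)],-1)
    w=c@np.linalg.inv(np.array(P["world_to_cam"])).T
    w=w[...,:3]; w[d<=0]=np.nan; return w
E
python3 - <<'E'
from h import *
for n in("top","scene"):
    im,d,P=grab(n); cv2.imwrite(f"pics/{n}0.png",cv2.resize(im,(800,600))); np.savez(f"{n}0.npz",im=im,w=world(d,P))
    print(n,np.round(P["world_to_cam"],2).tolist(),P["vfov"])
o=telemetry.get_obs();print(o["tcp_pos"],o["orientation"],o["time"],o["width"])
E
```

```text
top [[0.02, -1.0, -0.0, -84.38], [-1.0, -0.02, -0.08, 572.63], [0.08, 0.0, -1.0, 1180.61], [0.0, 0.0, 0.0, 1.0]] 42.98580038916951
scene [[0.21, 0.98, 0.02, -31.85], [0.6, -0.11, -0.79, -308.21], [-0.77, 0.18, -0.61, 1412.79], [0.0, 0.0, 0.0, 1.0]] 51.606324509641574
[272.05479694 671.57162646 230.50419217] [-4.74981162e-05  1.91209319e-01  9.81549037e-01 -6.93657143e-04] 0.1 85.40280511589452
```

View pics/top0.png

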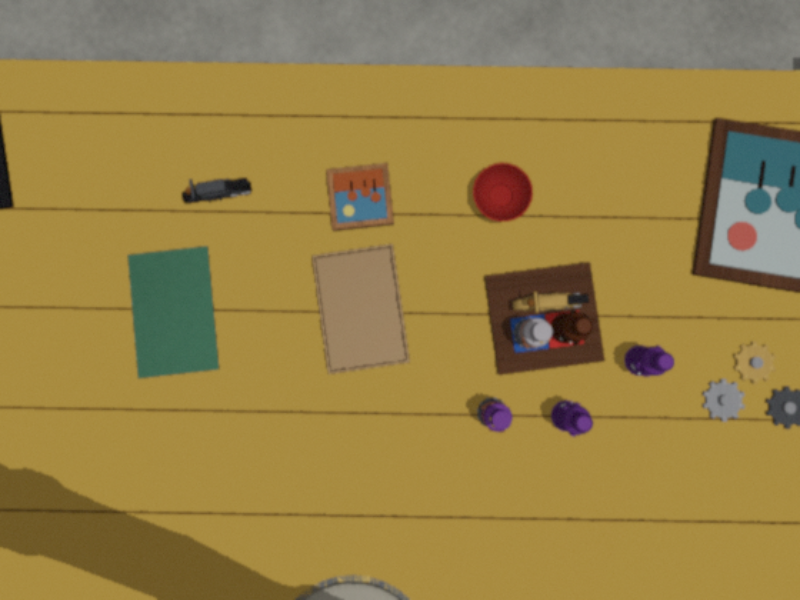

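View pics/scene0.png

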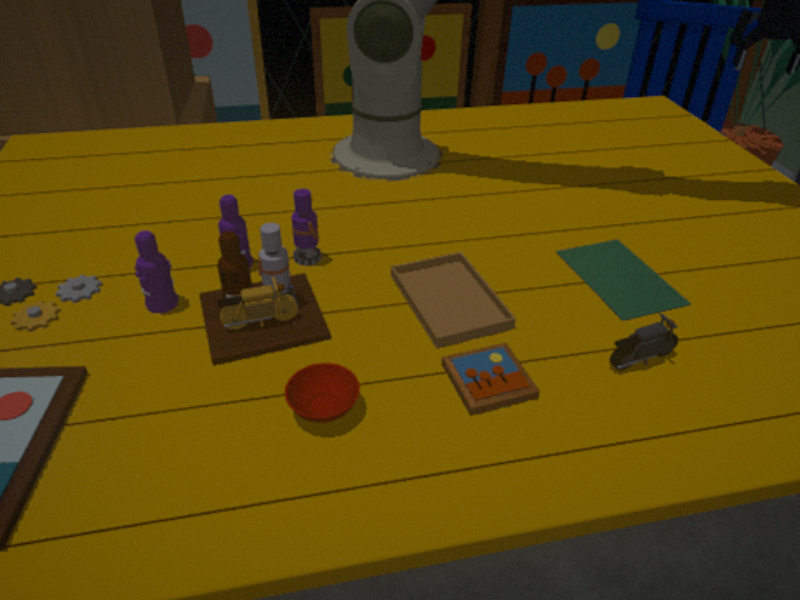

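The top view (800x600) shows the mat at (173,312), carton at (360,308), board at (545,318), bolt man's head at (540,330) on blue, totem's head at (578,325) on red and the brass bike at (550,300). Purple decoys stand to the lower right of the board. The scene view agrees.

```bash
cat > m.py <<'E'
from h import *
D=np.load("top0.npz"); im=D["im"].astype(int); w=D["w"]
b,g,r=im[...,0],im[...,1],im[...,2]; z=w[...,2]
def box(u0,u1,v0,v1):
    m=np.zeros(z.shape,bool); m[int(v0*.7):int(v1*.7),int(u0*.7):int(u1*.7)]=1; return m
def rect(n,m):
    p=w[m][:,:2]; p=p[~np.isnan(p[:,0])]; c,s,a=cv2.minAreaRect(p.astype(np.float32))
    print(n,len(p),"c",np.round(c,1),"s",np.round(s,1),"ang",round(a,1),"z",np.round(np.nanpercentile(z[m],[5,50,95]),1),"mean",np.round(p.mean(0),1))
def clean(m):
    n,l,s,_=cv2.connectedComponentsWithStats(m.astype(np.uint8)); return l==1+np.argmax(s[1:,4])
rect("mat",clean(box(110,240,230,400)&(r<60)&(g>50)))
rect("carton rim",box(300,420,235,385)&(z>13)&(z<30))
rect("carton floor",clean(box(300,420,235,385)&(r-b>25)&(b>70)))
rect("board",clean(box(470,620,250,385)&(((z>8)&(z<25))|(z>30))))
rect("blue",box(490,620,290,370)&(b>r+30)&(z<40))
rect("red",box(490,620,290,370)&(r>g+60)&(b<60)&(z<25)&(r>90))
for n,u0,u1 in(("bolt",520,557),("totem",558,600)):
    rect(n+" top",box(u0,u1,300,350)&(z>137))
    rect(n+" head",box(u0,u1,300,350)&(z>118))
rect("bike",clean(box(490,620,285,316)&(z>35)&(z<100)))
rect("bike hi",box(505,560,285,316)&(z>65)&(z<100))
rect("black",clean(box(170,260,165,210)&(z>20)))
rect("picture",clean(box(315,405,155,240)&(z>8)))
rect("bowl",clean(box(460,545,155,230)&(z>10)))
for i,(u0,u1,v0,v1) in enumerate([(470,520,390,440),(545,600,390,440),(620,680,335,380)]): rect("purple%d"%i,box(u0,u1,v0,v1)&(z>30))
E
python3 m.py
```

```text
mat 183 c [587.7 344.4] s [74.3 43.8] ang 9.9 z [-0.6  2.8  6.7] mean [582.1 350.3]
carton rim 523 c [546.6  -2.6] s [190.  130.1] ang 9.2 z [15.4 19.3 23.1] mean [5.475e+02 2.000e-01]
carton floor 4819 c [547.7  -1.6] s [196.6 135.3] ang 9.2 z [-0.2  4.  19.4] mean [545.9  -2.2]
board 4941 c [ 536.3 -294.3] s [160.  170.4] ang 8.4 z [  9.   13.2 140. ] mean [ 535.1 -290.5]
blue 159 c [ 510.4 -269.8] s [54.9 52.9] ang 8.9 z [11.2 15.4 21.3] mean [ 508.5 -264.1]
red 114 c [ 518.6 -325.9] s [55.5 53.2] ang 8.9 z [11.  15.6 19.7] mean [ 509.1 -314.6]
bolt top 149 c [ 511.3 -268.2] s [26.4 25.9] ang 2.9 z [140.  143.7 146.5] mean [ 511.1 -267.9]
bolt head 173 c [ 510.6 -268.1] s [28.  26.7] ang 17.0 z [127.4 143.  146.1] mean [ 510.9 -266.7]
totem top 139 c [ 520.7 -325.9] s [25.8 25.4] ang 37.2 z [137.9 141.8 145.9] mean [ 520.3 -325.8]
totem head 173 c [ 520.4 -326.1] s [26.4 26.9] ang 1.0 z [124.  141.  145.6] mean [ 520.2 -324. ]
bike 502 c [ 557.4 -296.3] s [ 30.3 110. ] ang 1.2 z [42.2 66.  78.5] mean [ 558.7 -293. ]
bike hi 204 c [ 557.4 -282. ] s [30.3 48.9] ang 2.3 z [67.7 72.2 80.4] mean [ 558.2 -283. ]
black 565 c [731.  230.1] s [ 29.1 110.4] ang 13.4 z [24.5 51.4 65. ] mean [727.6 225.7]
picture 1884 c [726.8   2.4] s [100.8 100.2] ang 6.9 z [10.8 15.4 20.2] mean [726.3   2. ]
bowl 994 c [ 733.1 -224.1] s [92.9 93.5] ang 89.4 z [11.  22.4 36. ] mean [ 737.  -226.5]
purple0 369 c [ 386.3 -211.6] s [44.7 41. ] ang 41.0 z [ 53.5  88.6 129.6] mean [ 388.3 -208.6]
purple1 465 c [ 383.5 -326.8] s [39.3 49.9] ang 68.4 z [ 41.5  87.2 128.9] mean [ 385.8 -323.1]
purple2 510 c [ 471.  -441.8] s [38.5 46.2] ang 88.2 z [ 39.3  86.2 128.7] mean [ 471.6 -438. ]
```

{"op": "servo_tool", "data": {
  "motion": [
    [[0, 0, -1, 1, -1, 0, -1], [0, 0, -1, 1, -1, 0, -1], [0, 0, -1, 1, -1, 0, -1], [0, 0, -1, 1, -1, 0, -1], [0, 0, -1, 1, -1, 0, -1], [0, 0, -1, 1, -1, 0, -1], [0, 0, -1, 1, -1, 0, -1], [0, 0, -1, 1, -1, 0, -1]]
  ]
}}

```text
time: 0.77
tcp_pos: [432.8, 510.8, 231.0]
orientation: [-0.0, 0.576, 0.817, -0.0]
wrist_force: [0.4, 0.3, 0.3]
width: 85.4
gripper_force: 0.0
```

{"op": "servo_tool", "data": {
  "motion": [
    [[0, 0, -1, 1, -1, 0, -1], [0, 0, -0.91, 1, -1, 0, -1], [0, 0, 0, 1, -1, 0, -1], [0, 0, 0, 1, -1, 0, -1], [0, 0, 0, 0, -1, 0, -1], [0, 0, 0, 0, -1, 0, -1], [0, 0, 0, 0, -1, 0, -1], [0, 0, 0, 0, -1, 0, -1]]
  ]
}}

```text
time: 1.43
tcp_pos: [512.0, 350.8, 230.9]
orientation: [-0.0, 0.653, 0.757, -0.0]
wrist_force: [-0.1, -1.7, -0.1]
width: 85.5
gripper_force: 0.0
```

```bash
python3 - <<'E'
exec(open("m.py").read().split('rect("mat"')[0])
M=box(110,240,230,400)&(g>r+15)&(z<15); M=clean(M); rect("mat",M); print(cv2.boxPoints(cv2.minAreaRect(w[M][:,:2].astype(np.float32))).round(0).tolist())
o=telemetry.get_obs();print(o["time"],o["tcp_pos"],o["orientation"],o["joint_pos"])
E
```

```text
mat 4752 c [537.3 298.4] s [197.2 128.3] ang 7.3 z [-1.1  2.8  6.9] mean [536.7 298.3]
[[431.0, 349.0], [448.0, 222.0], [643.0, 247.0], [627.0, 375.0]]
1.4333 [511.95568234 350.81143114 230.85469856] [-3.57585383e-05  6.52848086e-01  7.57488750e-01 -4.11550480e-04] [-0.88608886  0.4854892   0.2850568   1.86105668 -0.18015862  0.8208155
 -0.36075036]
```

{"op": "servo_tool", "data": {
  "motion": [
    [[0, 0, 0, 0, -1, 0, -1], [0, 0, 0, 0, -1, 0, -1], [0, 0, 0, 0, -1, 0, -1], [0, 0, 0, 0, -1, 0, -1], [0, 0, 0, 0, -1, 0, -1], [0, 0, 0, 0, -1, 0, -1], [0, 0, 0, 0, -1, 0, -1], [0, 0, 0, 0, -1, 0, -1]]
  ]
}}

```text
time: 2.1
tcp_pos: [511.9, 191.0, 231.1]
orientation: [-0.0, 0.653, 0.758, -0.0]
wrist_force: [0.1, -0.6, 0.6]
width: 85.0
gripper_force: 0.0
```

{"op": "servo_tool", "data": {
  "motion": [
    [[0, 0, 0, 0, -1, 0, -1], [0, 0, 0, 0, -1, 0, -1], [0, 0, 0, 0, -1, 0, -1], [0, 0, 0, 0, -1, 0, -1], [0, 0, 0, 0, -1, 0, -1], [0, 0, 0, 0, -1, 0, -1], [0, 0, 0, 0, -1, 0, -1], [0, 0, 0, 0, -1, 0, -1]]
  ]
}}

```text
time: 2.77
tcp_pos: [511.8, 31.0, 231.1]
orientation: [-0.0, 0.653, 0.758, -0.0]
wrist_force: [-0.1, 0.8, -0.1]
width: 85.4
gripper_force: 0.0
```

{"op": "servo_tool", "data": {
  "motion": [
    [[0, 0, 0, 0, -1, 0, -1], [0, 0, 0, 0, -1, 0, -1], [0, 0, 0, 0, -1, 0, -1], [0, 0, 0, 0, -1, 0, -1], [0, 0, 0, 0, -1, 0, -1], [0, 0, 0, 0, -1, 0, -1], [0, 0, 0, 0, -1, 0, -1], [0, 0, 0, 0, -1, 0, -1]]
  ]
}}

```text
time: 3.43
tcp_pos: [511.9, -128.9, 231.1]
orientation: [-0.0, 0.653, 0.758, -0.0]
wrist_force: [1.4, 0.4, 0.1]
width: 85.0
gripper_force: 0.0
```

{"op": "servo_tool", "data": {
  "motion": [
    [[0, 0, 0, 0, -1, -0.5, -1], [0, 0, 0, 0, -1, -0.5, -1], [0, 0, 0, 0, -1, -0.5, -1], [0, 0, 0, 0, -1, -0.5, -1], [0, 0, 0, 0, -1, -0.5, -1], [0, 0, 0, 0, -1, -0.5, -1], [0, 0, 0, -0.05, -0.95, -0.5, -1], [0, 0, 0, 0, 0, 0, -1]]
  ]
}}

```text
time: 4.1
tcp_pos: [509.6, -270.8, 159.5]
orientation: [-0.0, 0.654, 0.756, -0.001]
wrist_force: [-0.5, -0.5, -0.2]
width: 85.4
gripper_force: 0.0
```

```bash
python3 - <<'E'
from h import *
im,d,P=grab("wrist"); cv2.imwrite("pics/w1.png",im); w=world(d,P); np.savez("w1.npz",im=im,w=w)
o=telemetry.get_obs();print(o["time"],o["tcp_pos"])
z=w[...,2]; m=(z>134)&(z<150)
n,l,s,c=cv2.connectedComponentsWithStats(m.astype(np.uint8))
for i in range(1,n):
    if s[i,4]>200: print(s[i],np.round([*cv2.minAreaRect(w[l==i][:,:2].astype(np.float32))[0]],1),np.round(cv2.minAreaRect(w[l==i][:,:2].astype(np.float32))[1],1),np.median(z[l==i]))
E
```

```text
4.15 [ 510.03117934 -268.84130232  160.17796375]
[ 249  225   55   57 2443] [ 510.6 -268.6] [27.4 27.3] 143.37370676996383
[ 253  323   49   48 1802] [ 519.7 -325.1] [27.2 25.2] 142.69931110173732
```

View pics/w1.png

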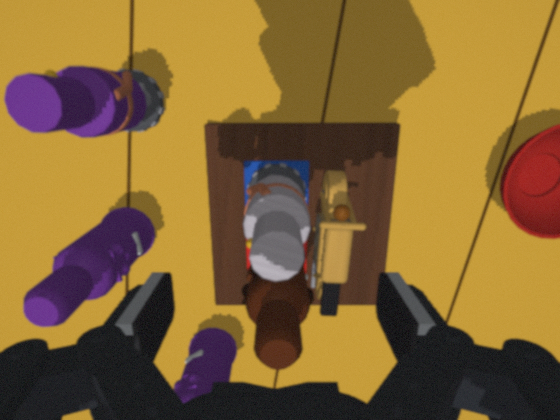

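The wrist view shows the bolt man's head at (278,255), between the fingers and clear of them, with the totem's head at (278,348). It agrees with the top camera within 1 mm.

{"op": "servo_tool", "data": {
  "motion": [
    [[0, 0, 0, 0.03, 0.02, -0.7, -1], [0, 0, 0, 0, 0, -0.7, -1], [0, 0, 0, 0, 0, -0.7, -1], [0, 0, 0, 0, 0, -0.5, -1], [0, 0, 0, 0, 0, 0, -1], [0, 0, 0, 0, 0, 0, 0], [0, 0, 0, 0, 0, 0, 0.3], [0, 0, 0, 0, 0, 0, 1]]
  ]
}}

```text
time: 4.82
tcp_pos: [512.2, -266.7, 110.1]
orientation: [0.001, 0.653, 0.758, 0.0]
wrist_force: [-0.2, 0.5, -0.2]
width: 51.7
gripper_force: 0.0
```

{"op": "servo_tool", "data": {
  "motion": [
    [[0, 0, 0, 0, 0, 0, 1], [0, 0, 0, 0, 0, 0, 1], [0, 0, 0, 0, 0, 0, 1], [0, 0, 0, 0, 0, 0, 1], [0, 0, 0, 0, 0, 0, 1], [0, 0, 0, 0, 0, 0, 1]]
  ]
}}

```text
time: 5.32
tcp_pos: [511.6, -266.9, 109.9]
orientation: [0.0, 0.653, 0.757, 0.0]
wrist_force: [-1.7, 0.3, 7.0]
width: 26.9
gripper_force: 58.6
```

{"op": "servo_tool", "data": {
  "motion": [
    [[0, 0, 0, 0, 0, 0.4, 1], [0, 0, 0, 0, 0, 0.8, 1], [0, 0, 0, 0, 0, 1, 1], [0, 0, 0, 0, 0, 1, 1], [0, 0, 0, 0, 0, 0.8, 1], [0, 0, 0, 0, 0.1, 0.5, 1], [0, 0, 0, 0, 0.3, 0, 1], [0, 0, 0, 0, 0.5, 0, 1]]
  ]
}}

```text
time: 5.98
tcp_pos: [511.6, -248.7, 199.5]
orientation: [0.001, 0.653, 0.757, 0.0]
wrist_force: [-0.7, -0.5, -2.3]
width: 26.8
gripper_force: 59.3
```

{"op": "servo_tool", "data": {
  "motion": [
    [[0, 0, 0, 0.2, 0.8, 0, 1], [0, 0, 0, 0.4, 1, 0, 1], [0, 0, 0, 0.5, 1, 0, 1], [0, 0, 0, 0.5, 1, 0, 1], [0, 0, 0, 0.5, 1, 0, 1], [0, 0, 0, 0.5, 1, 0, 1], [0, 0, 0, 0.5, 1, 0, 1], [0, 0, 0, 0.5, 1, 0, 1]]
  ]
}}

```text
time: 6.65
tcp_pos: [583.1, -90.1, 197.7]
orientation: [-0.001, 0.652, 0.758, -0.001]
wrist_force: [-1.0, -0.5, -2.6]
width: 26.7
gripper_force: 59.3
```

{"op": "servo_tool", "data": {
  "motion": [
    [[0, 0, 0, 0, 1, 0, 1], [0, 0, 0, 0, 1, 0, 1], [0, 0, 0, 0, 1, 0, 1], [0, 0, 0, 0, 1, 0, 1], [0, 0, 0, 0, 1, 0, 1], [0, 0, 0, 0, 1, 0, 1], [0, 0, 0, 0, 1, 0, 1], [0, 0, 0, 0, 1, 0, 1]]
  ]
}}

```text
time: 7.32
tcp_pos: [582.3, 69.5, 197.7]
orientation: [-0.001, 0.652, 0.758, -0.001]
wrist_force: [0.9, -0.5, -2.3]
width: 26.5
gripper_force: 59.4
```

{"op": "servo_tool", "data": {
  "motion": [
    [[0, 0, 0, 0, 1, 0, 1], [0, 0, 0, 0, 1, 0, 1], [0, 0, 0, 0, 1, 0, 1], [0, 0, 0, 0, 1, 0, 1], [0, 0, 0, 0, 1, 0, 1], [0, 0, 0, 0, 1, 0, 1], [0, 0, 0, 0, 1, 0, 1], [0, 0, 0, 0, 1, 0, 1]]
  ]
}}

```text
time: 7.98
tcp_pos: [582.0, 229.2, 197.6]
orientation: [-0.001, 0.652, 0.758, -0.001]
wrist_force: [-0.0, -0.0, -2.1]
width: 26.8
gripper_force: 59.4
```

{"op": "servo_tool", "data": {
  "motion": [
    [[0, 0, 0, 0, 1, -0.2, 1], [0, 0, 0, 0, 0.8, -0.5, 1], [0, 0, 0, 0, 0.5, -0.7, 1], [0, 0, 0, 0, 0.3, -0.7, 1], [0, 0, 0, 0, 0.1, -0.7, 1], [0, 0, 0, 0, 0, -0.7, 1], [0, 0, 0, 0, 0, -0.5, 1], [0, 0, 0, 0, 0, 0, 1]]
  ]
}}

```text
time: 8.65
tcp_pos: [582.1, 279.8, 115.8]
orientation: [-0.001, 0.653, 0.757, -0.003]
wrist_force: [0.3, -0.8, -2.9]
width: 26.2
gripper_force: 59.4
```

{"op": "servo_tool", "data": {
  "motion": [
    [[0, 0, 0, 0, 0, -0.3, 1], [0, 0, 0, 0, 0, -0.25, 1], [0, 0, 0, 0, 0, -0.2, 1], [0, 0, 0, 0, 0, 0, 1], [0, 0, 0, 0, 0, 0, 1]]
  ]
}}

```text
time: 9.07
tcp_pos: [583.8, 281.3, 104.4]
orientation: [0.0, 0.653, 0.757, 0.0]
wrist_force: [0.5, -0.6, -1.9]
width: 26.6
gripper_force: 59.4
```

{"op": "servo_tool", "data": {
  "motion": [
    [[0, 0, 0, 0, 0, -0.15, 1], [0, 0, 0, 0, 0, -0.1, 1], [0, 0, 0, 0, 0, -0.05, 1], [0, 0, 0, 0, 0, 0, 1]]
  ]
}}

```text
time: 9.4
tcp_pos: [583.6, 281.4, 98.1]
orientation: [-0.0, 0.653, 0.758, -0.0]
wrist_force: [0.3, 0.3, -2.8]
width: 26.3
gripper_force: 59.4
```

{"op": "servo_tool", "data": {
  "motion": [
    [[0, 0, 0, 0, 0, -0.06, 1], [0, 0, 0, 0, 0, 0, 1], [0, 0, 0, 0, 0, 0, 1]]
  ]
}}

```text
time: 9.65
tcp_pos: [583.8, 281.4, 97.1]
orientation: [0.0, 0.653, 0.758, 0.0]
wrist_force: [0.1, -0.3, -2.2]
width: 26.3
gripper_force: 59.8
```

{"op": "servo_tool", "data": {
  "motion": [
    [[0, 0, 0, 0, 0, -0.06, 1], [0, 0, 0, 0, 0, 0, 1], [0, 0, 0, 0, 0, 0, 1]]
  ]
}}

```text
time: 9.9
tcp_pos: [583.9, 281.5, 97.0]
orientation: [-0.0, 0.653, 0.758, 0.0]
wrist_force: [-3.2, -0.9, 8.0]
width: 26.3
gripper_force: 60.8
```

{"op": "servo_tool", "data": {
  "motion": [
    [[0, 0, 0, 0, 0, 0, 0.6], [0, 0, 0, 0, 0, 0, 0.2], [0, 0, 0, 0, 0, 0, -0.4], [0, 0, 0, 0, 0, 0, -1], [0, 0, 0, 0, 0, 0, -1], [0, 0, 0, 0, 0, 0, -1], [0, 0, 0, 0, 0, 0.4, -1], [0, 0, 0, 0, 0, 0.6, -1]]
  ]
}}

```text
time: 10.57
tcp_pos: [583.2, 281.0, 115.5]
orientation: [-0.0, 0.653, 0.758, -0.001]
wrist_force: [-0.2, -0.6, -0.6]
width: 85.6
gripper_force: 0.0
```

{"op": "servo_tool", "data": {
  "motion": [
    [[0, 0, 0, 0, 0, 1, -1], [0, 0, 0, 0, 0, 1, -1], [0, 0, 0, 0, 0, 1, -1], [0, 0, 0, 0, -0.35, 1, -1], [0, 0, 0, -0.4, -1, 0, -1], [0, 0, 0, -0.4, -1, 0, -1], [0, 0, 0, -0.4, -1, 0, -1], [0, 0, 0, -0.4, -1, 0, -1]]
  ]
}}

```text
time: 11.23
tcp_pos: [551.6, 193.6, 197.3]
orientation: [0.0, 0.653, 0.758, 0.001]
wrist_force: [0.9, -0.2, 0.3]
width: 85.5
gripper_force: 0.0
```

{"op": "servo_tool", "data": {
  "motion": [
    [[0, 0, 0, -0.4, -1, 0, -1], [0, 0, 0, -0.4, -1, 0, -1], [0, 0, 0, -0.4, -1, 0, -1], [0, 0, 0, -0.4, -1, 0, -1], [0, 0, 0, 0, -1, 0, -1], [0, 0, 0, 0, -1, 0, -1], [0, 0, 0, 0, -1, 0, -1], [0, 0, 0, 0, -1, 0, -1]]
  ]
}}

```text
time: 11.9
tcp_pos: [519.9, 33.4, 197.1]
orientation: [0.0, 0.653, 0.757, 0.001]
wrist_force: [0.2, -1.0, -0.2]
width: 85.6
gripper_force: 0.0
```

{"op": "servo_tool", "data": {
  "motion": [
    [[0, 0, 0, 0, -1, 0, -1], [0, 0, 0, 0, -1, 0, -1], [0, 0, 0, 0, -1, 0, -1], [0, 0, 0, 0, -1, 0, -1], [0, 0, 0, 0, -1, 0, -1], [0, 0, 0, 0, -1, 0, -1], [0, 0, 0, 0, -1, 0, -1], [0, 0, 0, 0, -1, 0, -1]]
  ]
}}

```text
time: 12.57
tcp_pos: [519.9, -126.8, 197.1]
orientation: [0.001, 0.653, 0.757, 0.0]
wrist_force: [0.5, 0.3, 0.3]
width: 85.5
gripper_force: 0.0
```

{"op": "servo_tool", "data": {
  "motion": [
    [[0, 0, 0, 0, -1, 0, -1], [0, 0, 0, 0, -1, 0, -1], [0, 0, 0, 0, -1, 0, -1], [0, 0, 0, 0, -1, -0.2, -1], [0, 0, 0, 0, -1, -0.4, -1], [0, 0, 0, 0, -1, -0.6, -1], [0, 0, 0, 0, -1, -0.5, -1], [0, 0, 0, 0, -1, -0.3, -1]]
  ]
}}

```text
time: 13.23
tcp_pos: [519.6, -286.6, 156.2]
orientation: [0.0, 0.653, 0.758, 0.0]
wrist_force: [0.3, 0.9, -0.1]
width: 85.3
gripper_force: 0.0
```

{"op": "servo_tool", "data": {
  "motion": [
    [[0, 0, 0, 0, -0.8, 0, -1], [0, 0, 0, 0, -0.6, 0, -1], [0, 0, 0, 0, -0.4, 0, -1], [0, 0, 0, 0, 0, 0, -1], [0, 0, 0, 0, 0, 0, -1]]
  ]
}}

```text
time: 13.65
tcp_pos: [519.9, -321.3, 156.4]
orientation: [0.0, 0.653, 0.758, 0.0]
wrist_force: [-0.1, 0.1, -0.5]
width: 85.6
gripper_force: 0.0
```

{"op": "servo_tool", "data": {
  "motion": [
    [[0, 0, 0, 0, -0.22, -0.35, -1], [0, 0, 0, 0, 0, -0.7, -1], [0, 0, 0, 0, 0, -0.7, -1], [0, 0, 0, 0, 0, -0.6, -1], [0, 0, 0, 0, 0, 0, -1], [0, 0, 0, 0, 0, 0, 0], [0, 0, 0, 0, 0, 0, 0.3], [0, 0, 0, 0, 0, 0, 1]]
  ]
}}

```text
time: 14.32
tcp_pos: [520.1, -326.2, 109.5]
orientation: [0.0, 0.653, 0.758, 0.0]
wrist_force: [0.5, -0.1, 0.2]
width: 51.5
gripper_force: 0.0
```

{"op": "servo_tool", "data": {
  "motion": [
    [[0, 0, 0, 0, 0, 0, 1], [0, 0, 0, 0, 0, 0, 1], [0, 0, 0, 0, 0, 0, 1], [0, 0, 0, 0, 0, 0, 1], [0, 0, 0, 0, 0, 0, 1], [0, 0, 0, 0, 0, 0, 1]]
  ]
}}

```text
time: 14.82
tcp_pos: [519.9, -326.3, 109.7]
orientation: [0.001, 0.653, 0.757, 0.0]
wrist_force: [-1.1, 1.1, 6.8]
width: 26.4
gripper_force: 59.1
```

```bash
python3 - <<'E'
from h import *
im,d,P=grab("top"); w=world(d,P); np.savez("top0.npz",im=im,w=w); np.savez("top1.npz",im=im,w=w)
exec(open("m.py").read().split('rect("mat"')[0])
rect("bolt",box(110,240,230,400)&(z>118)); rect("blue",clean(box(490,570,290,370)&(b>r+25)&(z<40)))
E
```

```text
bolt 167 c [583.6 278.3] s [25.9 26.7] ang 89.4 z [120.9 130.1 133.7] mean [583.3 277.5]
blue 582 c [ 510.6 -269.5] s [55.4 53.9] ang 7.5 z [11.3 15.4 19.5] mean [ 510.5 -269.5]
```

{"op": "servo_tool", "data": {
  "motion": [
    [[0, 0, 0, 0, 0, 0.4, 1], [0, 0, 0, 0, 0, 0.8, 1], [0, 0, 0, 0, 0, 1, 1], [0, 0, 0, 0, 0, 1, 1], [0, 0, 0, 0, 0, 0.8, 1], [0, 0, 0, 0, 0.1, 0.5, 1], [0, 0, 0, 0, 0.3, 0, 1], [0, 0, 0, 0, 0.5, 0, 1]]
  ]
}}

```text
time: 15.53
tcp_pos: [519.5, -308.0, 199.0]
orientation: [0.0, 0.653, 0.757, -0.0]
wrist_force: [0.2, -0.3, -3.0]
width: 26.5
gripper_force: 59.3
```

{"op": "servo_tool", "data": {
  "motion": [
    [[0, 0, 0, -0.1, 0.8, 0, 1], [0, 0, 0, -0.2, 1, 0, 1], [0, 0, 0, -0.2, 1, 0, 1], [0, 0, 0, -0.2, 1, 0, 1], [0, 0, 0, -0.2, 1, 0, 1], [0, 0, 0, -0.2, 1, 0, 1], [0, 0, 0, -0.2, 1, 0, 1], [0, 0, 0, 0, 1, 0, 1]]
  ]
}}

```text
time: 16.2
tcp_pos: [491.8, -149.8, 197.6]
orientation: [-0.001, 0.653, 0.758, -0.001]
wrist_force: [0.9, 0.8, -1.9]
width: 26.0
gripper_force: 59.3
```

{"op": "servo_tool", "data": {
  "motion": [
    [[0, 0, 0, 0, 1, 0, 1], [0, 0, 0, 0, 1, 0, 1], [0, 0, 0, 0, 1, 0, 1], [0, 0, 0, 0, 1, 0, 1], [0, 0, 0, 0, 1, 0, 1], [0, 0, 0, 0, 1, 0, 1], [0, 0, 0, 0, 1, 0, 1], [0, 0, 0, 0, 1, 0, 1]]
  ]
}}

```text
time: 16.87
tcp_pos: [492.3, 9.9, 197.7]
orientation: [-0.001, 0.652, 0.758, -0.001]
wrist_force: [0.9, 0.5, -1.5]
width: 25.9
gripper_force: 59.3
```

{"op": "servo_tool", "data": {
  "motion": [
    [[0, 0, 0, 0, 1, 0, 1], [0, 0, 0, 0, 1, 0, 1], [0, 0, 0, 0, 1, 0, 1], [0, 0, 0, 0, 1, 0, 1], [0, 0, 0, 0, 1, 0, 1], [0, 0, 0, 0, 1, 0, 1], [0, 0, 0, 0, 1, 0, 1], [0, 0, 0, 0, 1, 0, 1]]
  ]
}}

```text
time: 17.53
tcp_pos: [492.1, 169.5, 197.6]
orientation: [-0.001, 0.652, 0.758, -0.001]
wrist_force: [-0.2, 0.6, -1.1]
width: 26.0
gripper_force: 59.3
```

{"op": "servo_tool", "data": {
  "motion": [
    [[0, 0, 0, 0, 1, 0, 1], [0, 0, 0, 0, 1, 0, 1], [0, 0, 0, 0, 1, -0.2, 1], [0, 0, 0, 0, 0.9, -0.6, 1], [0, 0, 0, 0, 0.7, -0.9, 1], [0, 0, 0, 0, 0.5, -0.9, 1], [0, 0, 0, 0, 0.3, -0.8, 1], [0, 0, 0, 0, 0.1, -0.6, 1]]
  ]
}}

```text
time: 18.2
tcp_pos: [491.5, 279.5, 116.3]
orientation: [-0.001, 0.652, 0.758, -0.001]
wrist_force: [0.5, -0.4, -2.2]
width: 26.3
gripper_force: 59.3
```

{"op": "servo_tool", "data": {
  "motion": [
    [[0, 0, 0, 0, 0, -0.4, 1], [0, 0, 0, 0, 0, -0.2, 1], [0, 0, 0, 0, 0, 0, 1], [0, 0, 0, 0, 0, 0, 1]]
  ]
}}

```text
time: 18.53
tcp_pos: [493.9, 277.3, 107.1]
orientation: [0.0, 0.653, 0.757, -0.0]
wrist_force: [1.0, -0.3, -1.1]
width: 26.2
gripper_force: 59.3
```

{"op": "servo_tool", "data": {
  "motion": [
    [[0, 0, 0, 0, 0, -0.25, 1], [0, 0, 0, 0, 0, -0.15, 1], [0, 0, 0, 0, 0, -0.08, 1], [0, 0, 0, 0, 0, 0, 1], [0, 0, 0, 0, 0, 0, 1]]
  ]
}}

```text
time: 18.95
tcp_pos: [493.8, 277.9, 97.3]
orientation: [0.0, 0.653, 0.757, 0.0]
wrist_force: [-1.0, 0.1, -1.8]
width: 25.9
gripper_force: 59.3
```

{"op": "servo_tool", "data": {
  "motion": [
    [[0, 0, 0, 0, 0, -0.03, 1], [0, 0, 0, 0, 0, 0, 1], [0, 0, 0, 0, 0, 0, 1]]
  ]
}}

```text
time: 19.2
tcp_pos: [493.8, 278.0, 96.8]
orientation: [0.0, 0.653, 0.758, 0.0]
wrist_force: [0.1, 0.3, -2.5]
width: 26.1
gripper_force: 59.3
```

{"op": "servo_tool", "data": {
  "motion": [
    [[0, 0, 0, 0, 0, -0.04, 1], [0, 0, 0, 0, 0, 0, 1], [0, 0, 0, 0, 0, 0, 1]]
  ]
}}

```text
time: 19.45
tcp_pos: [493.8, 278.1, 96.6]
orientation: [-0.0, 0.653, 0.758, 0.0]
wrist_force: [-2.3, -1.0, 6.8]
width: 26.3
gripper_force: 60.4
```

{"op": "servo_tool", "data": {
  "motion": [
    [[0, 0, 0, 0, 0, 0, 0.6], [0, 0, 0, 0, 0, 0, 0.2], [0, 0, 0, 0, 0, 0, -0.4], [0, 0, 0, 0, 0, 0, -1], [0, 0, 0, 0, 0, 0, -1], [0, 0, 0, 0, 0, 0, -1], [0, 0, 0, 0, 0, 0.4, -1], [0, 0, 0, 0, 0, 0.6, -1]]
  ]
}}

```text
time: 20.12
tcp_pos: [493.2, 277.6, 115.5]
orientation: [-0.0, 0.653, 0.758, -0.001]
wrist_force: [-0.4, -0.2, 0.5]
width: 85.6
gripper_force: 0.0
```

{"op": "servo_tool", "data": {
  "motion": [
    [[0, 0, 0, 0, 0, 1, -1], [0, 0, 0, 0, 0, 1, -1], [0, 0, 0, 0, 0, 1, -1], [0, 0, 0, 0, -0.35, 1, -1], [0, 0, 0, 0.4, -1, 0, -1], [0, 0, 0, 0.4, -1, 0, -1], [0, 0, 0, 0.4, -1, 0, -1], [0, 0, 0, 0.4, -1, 0, -1]]
  ]
}}

```text
time: 20.78
tcp_pos: [526.0, 190.2, 196.7]
orientation: [0.0, 0.653, 0.758, 0.0]
wrist_force: [0.5, 0.4, 0.7]
width: 85.5
gripper_force: 0.0
```

{"op": "servo_tool", "data": {
  "motion": [
    [[0, 0, 0, 0.4, -1, 0, -1], [0, 0, 0, 0.4, -1, 0, -1], [0, 0, 0, 0.4, -1, 0, -1], [0, 0, 0, 0.4, -1, 0, -1]]
  ]
}}

```text
time: 21.12
tcp_pos: [558.0, 109.9, 196.5]
orientation: [0.0, 0.653, 0.758, 0.0]
wrist_force: [0.1, -0.1, 0.8]
width: 85.3
gripper_force: 0.0
```

```bash
python3 - <<'E'
from h import *
im,d,P=grab("top"); w=world(d,P); np.savez("top0.npz",im=im,w=w); cv2.imwrite("pics/top2.png",cv2.resize(im,(800,600)))
exec(open("m.py").read().split('rect("mat"')[0])
m=box(110,240,230,400)&(z>118)
n,l,s,_=cv2.connectedComponentsWithStats(m.astype(np.uint8))
for i in range(1,n): 
    if s[i,4]>40: rect("fig",l==i)
rect("blue",clean(box(490,560,290,370)&(b>r+25)&(z<40)))
rect("red",clean(box(540,620,290,370)&(r>g+50)&(b<60)&(z<25)&(r>80)))
rect("board",clean(box(470,620,250,385)&(z>8)))
m=box(490,620,270,330)&(z>28)&(z<100); rect("bike",m)
p=w[m]; q=p[:,:2]; c=q.mean(0)
for lo,hi in((28,100),(55,66),(66,72),(72,100)):
    k=p[(p[:,2]>lo)&(p[:,2]<hi)]; print(lo,len(k),np.round(k.min(0)),np.round(k.max(0)),np.round(k.mean(0),1))
# x of ridge vs y
for y in range(-350,-230,10):
    k=p[abs(p[:,1]-y)<5]
    if len(k): print(y,len(k),np.round([k[:,0].min(),k[:,0].max(),np.median(k[:,0]),k[:,2].max()],1))
o=telemetry.get_obs();print(o["time"],o["tcp_pos"])
E
```

```text
fig 9598 c [513.8 107.2] s [145.   90.8] ang 3.8 z [566.5 641.  713. ] mean [508.6  95.3]
blue 595 c [ 510.5 -269.4] s [55.4 54.3] ang 8.5 z [11.2 15.3 19.2] mean [ 510.7 -269.4]
red 629 c [ 519.5 -326.7] s [57.9 57.3] ang 8.6 z [10.6 15.3 19.3] mean [ 519.2 -326. ]
board 5016 c [ 536.3 -294.3] s [159.9 170.6] ang 8.3 z [ 8.9 13.  66.2] mean [ 535.3 -293. ]
bike 517 c [ 558.7 -296.7] s [ 30.2 110.7] ang 4.1 z [39.1 65.5 78.3] mean [ 558.6 -293.3]
28 517 [ 542. -352.   28.] [ 574. -241.   84.] [ 558.6 -293.3   62.5]
55 138 [ 547. -352.   56.] [ 572. -256.   66.] [ 561.5 -320.3   61.3]
66 139 [ 547. -345.   66.] [ 571. -259.   72.] [ 559.4 -294.1   69.7]
72 113 [ 542. -316.   72.] [ 572. -258.   84.] [ 558.2 -283.8   75.5]
-350 22 [558.2 574.4 563.5  67.9]
-340 37 [554.2 574.4 563.1  66.3]
-330 39 [552.8 573.3 563.1  67. ]
-320 35 [550.7 571.9 560.9  73.7]
-310 56 [548.7 571.8 559.   75.4]
-300 52 [547.7 571.7 558.9  76.4]
-290 52 [546.2 568.7 557.6  77.5]
-280 56 [545.8 569.5 557.4  75. ]
-270 57 [541.7 572.  556.7  83.9]
-260 58 [545.8 566.9 555.1  76.2]
-250 38 [547.8 563.4 554.2  52.8]
-240 15 [547.6 561.  554.3  46. ]
21.1667 [559.63584871 105.08344044 196.83251046]
```

View pics/top2.png

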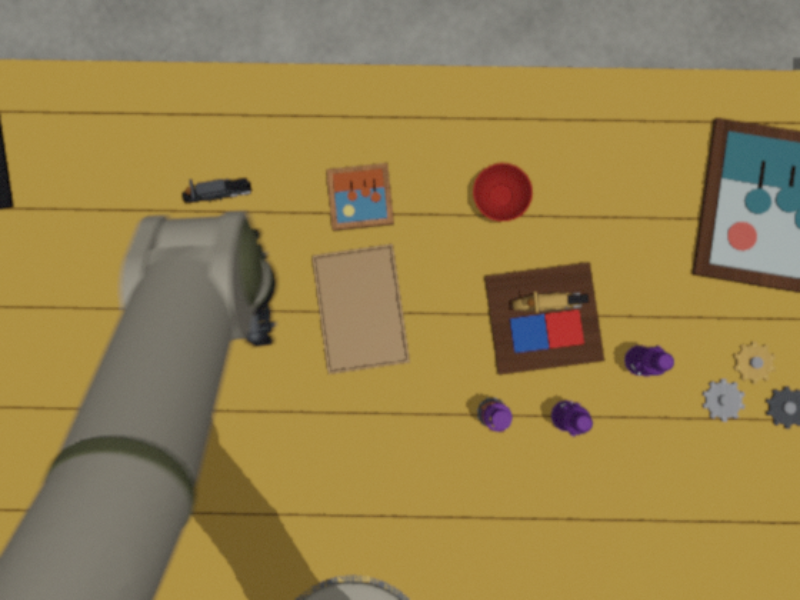

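The top view shows both tiles bare, with blue at (528,333) and red at (565,329). The brass bike is at (550,300), handlebar towards +y, and its yaw is about 5° rather than the board's 8.5°. The arm hides the mat.

{"op": "servo_tool", "data": {
  "motion": [
    [[0, 0, -0.5, 0, -1, 0, -1], [0, 0, 0, 0, -1, 0, -1], [0, 0, 0, 0, -1, 0, -1], [0, 0, 0, 0, -1, 0, -1], [0, 0, 0, 0, -1, 0, -1], [0, 0, 0, 0, -1, 0, -1], [0, 0, 0, 0, -1, 0, -1], [0, 0, 0, 0, -1, 0, -1]]
  ]
}}

```text
time: 21.83
tcp_pos: [557.1, -50.3, 196.2]
orientation: [-0.0, 0.673, 0.739, -0.0]
wrist_force: [-0.8, 0.1, 0.5]
width: 85.6
gripper_force: 0.0
```

{"op": "servo_tool", "data": {
  "motion": [
    [[0, 0, 0, 0, -1, -0.5, -1], [0, 0, 0, 0, -1, -0.5, -1], [0, 0, 0, 0, -1, -0.5, -1], [0, 0, 0, 0, -1, -0.5, -1], [0, 0, 0, 0, -1, -0.5, -1], [0, 0, 0, 0, -1, -0.5, -1], [0, 0, 0, 0, -1, 0, -1], [0, 0, 0, 0, -1, 0, -1]]
  ]
}}

```text
time: 22.5
tcp_pos: [556.7, -210.1, 135.5]
orientation: [-0.001, 0.673, 0.739, -0.0]
wrist_force: [0.2, -0.1, -0.0]
width: 85.7
gripper_force: 0.0
```

{"op": "servo_tool", "data": {
  "motion": [
    [[0, 0, 0, 0, -1, 0, -1], [0, 0, 0, 0, -1, 0, -1], [0, 0, 0, 0, -1, 0, -1], [0, 0, 0, 0, -0.8, 0, -1], [0, 0, 0, 0, -0.3, 0, -1], [0, 0, 0, 0, 0, 0, -1], [0, 0, 0, 0, 0, 0, -1]]
  ]
}}

```text
time: 23.08
tcp_pos: [557.4, -290.4, 135.9]
orientation: [-0.0, 0.673, 0.74, 0.0]
wrist_force: [-0.1, 0.3, 0.1]
width: 85.5
gripper_force: 0.0
```

```bash
python3 - <<'E'
from h import *
im,d,P=grab("wrist"); cv2.imwrite("pics/w2.png",im); w=world(d,P)
o=telemetry.get_obs();print(o["time"],o["tcp_pos"],o["orientation"])
z=w[...,2]; m=(z>28)&(z<95)&(w[...,0]>525)&(w[...,0]<600)&(w[...,1]>-370)&(w[...,1]<-225)
p=w[m]; print(len(p),cv2.minAreaRect(p[:,:2].astype(np.float32)))
for y in range(-350,-230,10):
    k=p[abs(p[:,1]-y)<5]
    if len(k): t=k[k[:,2]>k[:,2].max()-8]; print(y,len(k),np.round([k[:,0].min(),k[:,0].max(),t[:,0].min(),t[:,0].max(),k[:,2].max()],1))
# figures on mat via scene cam
im,d,P=grab("scene"); w=world(d,P); z=w[...,2]; m=(z>105)&(z<140)&(w[...,1]>200)&(w[...,1]<380)&(w[...,0]>400)&(w[...,0]<680)
n,l,s,_=cv2.connectedComponentsWithStats(m.astype(np.uint8))
for i in range(1,n):
    if s[i,4]>20: k=w[l==i]; print("fig",s[i,4],np.round(k.min(0)),np.round(k.max(0)))
E
```

```text
23.1333 [ 557.659801   -289.72224602  135.8621052 ] [-4.14762979e-04  6.72302360e-01  7.40276514e-01  2.17397522e-04]
4895 ((558.8936767578125, -297.682861328125), (31.051834106445312, 111.87419128417969), 5.26398229598999)
-350 185 [557.2 571.1 557.2 571.1  63.8]
-340 265 [554.6 571.4 556.4 570.6  64.1]
-330 268 [554.9 570.6 555.5 569.5  64.2]
-320 208 [549.  572.5 551.4 570.   72.2]
-310 486 [548.2 572.3 549.9 570.6  73. ]
-300 505 [547.4 572.  549.1 569.5  73.2]
-290 539 [545.7 570.9 548.3 568.4  73.3]
-280 570 [545.4 569.7 547.6 567.2  73.2]
-270 704 [541.  571.9 541.  571.9  80.9]
-260 662 [544.8 566.6 550.2 561.4  76.4]
-250 375 [546.8 562.4 547.6 561.5  51.5]
-240 128 [546.9 560.8 547.1 560.8  43.4]
fig 163 [482. 261. 105.] [511. 288. 132.]
fig 209 [569. 263. 105.] [598. 290. 133.]
```

View pics/w2.png

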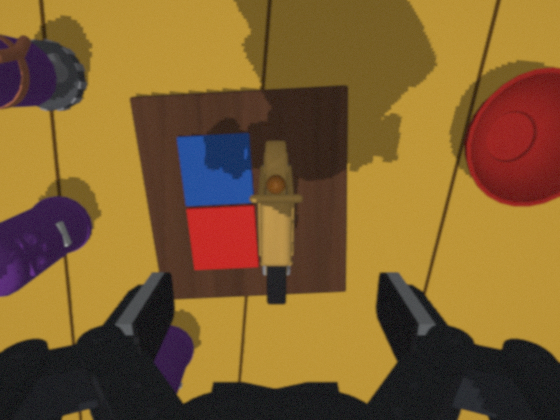

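The wrist view shows the bike centred between the fingers at column 277, aligned with them. Both figures stand on the mat, with head tops at about z 132.

{"op": "servo_tool", "data": {
  "motion": [
    [[0, 0, 0, 0.08, -0.36, 0, -1], [0, 0, 0, 0, 0, -0.8, -1], [0, 0, 0, 0, 0, -0.8, -1], [0, 0, 0, 0, 0, -0.8, -1], [0, 0, 0, 0, 0, -0.8, -1], [0, 0, 0, 0, 0, -0.8, -1], [0, 0, 0, 0, 0, -0.5, -1], [0, 0, 0, 0, 0, 0, -1]]
  ]
}}

```text
time: 23.85
tcp_pos: [558.6, -297.3, 43.9]
orientation: [-0.002, 0.672, 0.74, -0.0]
wrist_force: [0.3, 0.4, 0.8]
width: 85.2
gripper_force: 0.0
```

{"op": "servo_tool", "data": {
  "motion": [
    [[0, 0, 0, 0, 0, -0.5, -1], [0, 0, 0, 0, 0, -0.4, -1], [0, 0, 0, 0, 0, 0, -1], [0, 0, 0, 0, 0, 0, -1]]
  ]
}}

```text
time: 24.18
tcp_pos: [559.3, -298.2, 27.7]
orientation: [-0.0, 0.672, 0.74, -0.0]
wrist_force: [1.5, -0.7, -0.4]
width: 85.1
gripper_force: 0.0
```

{"op": "servo_tool", "data": {
  "motion": [
    [[0, 0, 0, 0, 0.04, -0.02, -0.5], [0, 0, 0, 0, 0, 0, 0], [0, 0, 0, 0, 0, 0, 0.2], [0, 0, 0, 0, 0, 0, 0.35], [0, 0, 0, 0, 0, 0, 1], [0, 0, 0, 0, 0, 0, 1], [0, 0, 0, 0, 0, 0, 1], [0, 0, 0, 0, 0, 0, 1]]
  ]
}}

```text
time: 24.85
tcp_pos: [559.5, -297.5, 27.8]
orientation: [0.0, 0.672, 0.74, 0.0]
wrist_force: [-0.8, 0.7, 5.1]
width: 22.9
gripper_force: 58.9
```

{"op": "servo_tool", "data": {
  "motion": [
    [[0, 0, 0, 0, 0, 0, 1], [0, 0, 0, 0, 0, 0, 1], [0, 0, 0, 0, 0, 0, 1]]
  ]
}}

```text
time: 25.1
tcp_pos: [559.5, -297.5, 27.8]
orientation: [0.0, 0.672, 0.74, 0.0]
wrist_force: [-1.0, 0.8, 5.6]
width: 23.3
gripper_force: 58.9
```

{"op": "servo_tool", "data": {
  "motion": [
    [[0, 0, 0, 0, 0, 0.3, 1], [0, 0, 0, 0, 0, 0.7, 1], [0, 0, 0, 0, 0, 1, 1], [0, 0, 0, 0, 0, 1, 1], [0, 0, 0, 0, 0, 1, 1], [0, 0, 0, 0, 0, 0.8, 1], [0, 0, 0, 0, 0, 0.5, 1], [0, 0, 0, 0, 0, 0.2, 1]]
  ]
}}

```text
time: 25.77
tcp_pos: [559.7, -297.6, 138.9]
orientation: [0.001, 0.672, 0.74, 0.0]
wrist_force: [0.9, -0.1, -2.0]
width: 23.2
gripper_force: 58.9
```

{"op": "servo_tool", "data": {
  "motion": [
    [[0, 0, -0.3, 0, 0.3, 0, 1], [0, 0, -0.6, 0, 0.6, 0, 1], [0, 0, -0.9, -0.05, 0.92, 0, 1], [0, 0, -0.9, -0.05, 0.92, 0, 1], [0, 0, -0.9, -0.05, 0.92, 0, 1], [0, 0, -0.9, -0.05, 0.92, 0, 1], [0, 0, -0.9, -0.05, 0.92, 0, 1], [0, 0, -0.9, -0.05, 0.92, 0, 1]]
  ]
}}

```text
time: 26.43
tcp_pos: [552.7, -168.0, 136.6]
orientation: [-0.0, 0.877, 0.48, -0.001]
wrist_force: [-0.2, -0.4, -2.2]
width: 23.4
gripper_force: 58.9
```

{"op": "servo_tool", "data": {
  "motion": [
    [[0, 0, -0.9, -0.05, 0.92, 0, 1], [0, 0, -0.9, -0.05, 0.92, 0, 1], [0, 0, -0.9, -0.05, 0.92, 0, 1], [0, 0, -0.9, -0.05, 0.92, 0, 1], [0, 0, -0.9, -0.05, 0.92, 0, 1], [0, 0, -0.9, -0.05, 0.92, 0, 1], [0, 0, -0.9, -0.05, 0.92, 0, 1], [0, 0, -0.9, 0, 0.92, 0, 1]]
  ]
}}

```text
time: 27.1
tcp_pos: [545.6, -20.9, 136.7]
orientation: [0.0, 0.992, 0.124, -0.001]
wrist_force: [0.0, 0.2, -2.3]
width: 23.3
gripper_force: 58.9
```

{"op": "servo_tool", "data": {
  "motion": [
    [[0, 0, -0.6, 0, 0.6, 0, 1], [0, 0, -0.3, 0, 0.3, 0, 1], [0, 0, 0, 0, 0, 0, 1], [0, 0, 0, 0, 0, 0, 1], [0, 0, 0, 0, 0, 0, 1]]
  ]
}}

```text
time: 27.52
tcp_pos: [546.1, -4.5, 137.2]
orientation: [0.0, 0.997, 0.08, -0.0]
wrist_force: [-0.3, -0.4, -3.4]
width: 23.3
gripper_force: 58.9
```

```bash
cat > b.py <<'E'
from h import *
im,d,P=grab("wrist"); w=world(d,P); cv2.imwrite("pics/w3.png",im)
o=telemetry.get_obs();q=o["orientation"];print(o["time"],o["tcp_pos"],q,np.degrees(np.arctan2(2*q[2]**2-1+2*q[0]**2,2*q[1]*q[2]-2*q[0]*q[3])))
z=w[...,2]; m=(z>15)&(z<28)&(abs(w[...,0]-547)<125)&(abs(w[...,1]+2)<95); print("rim",m.sum(),cv2.minAreaRect(w[m][:,:2].astype(np.float32)))
zt=o["tcp_pos"][2]; m=(z>zt+8)&(z<zt+65)&(w[...,0]>547); p=w[m]; print(len(p))
for x in range(550,620,10):
    k=p[abs(p[:,0]-x)<5]
    if len(k)>5: print(x,len(k),np.round([k[:,1].min(),k[:,1].max(),k[:,2].min(),k[:,2].max()],1))
E
python3 b.py
```

```text
27.5667 [546.19406891  -4.68298967 137.34752048] [ 2.25881134e-04  9.96852384e-01  7.92795704e-02 -1.51586819e-04] -80.90568226782042
rim 3974 ((547.4655151367188, -3.0291671752929688), (187.21165466308594, 130.42782592773438), 9.240510940551758)
23638
550 6503 [-52.4  48.4 145.6 202.3]
560 7770 [-46.4  35.9 145.4 202.3]
570 3493 [-53.4  15.7 145.4 202.3]
580 3541 [-15.9  12.2 145.5 190. ]
590 1499 [ -8.9  10.9 145.4 183.9]
600 832 [ -3.5  11.  145.4 157.5]
```

View pics/w3.png

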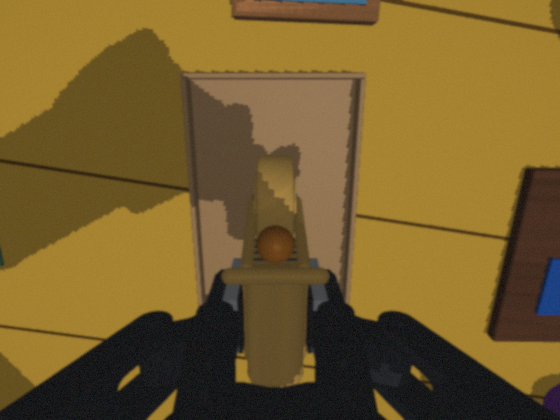

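The wrist view shows the bike held upright, facing +x, in line with the carton, whose outline runs from (185,75) to (365,75).

{"op": "servo_tool", "data": {
  "motion": [
    [[0, 0, 0, 0.04, 0.09, -0.4, 1], [0, 0, 0, 0, 0, -0.8, 1], [0, 0, 0, 0, 0, -1, 1], [0, 0, 0, 0, 0, -1, 1], [0, 0, 0, 0, 0, -1, 1], [0, 0, 0, 0, 0, -0.8, 1], [0, 0, 0, 0, 0, -0.4, 1], [0, 0, 0, 0, 0, 0, 1]]
  ]
}}

```text
time: 28.23
tcp_pos: [546.3, -2.7, 27.8]
orientation: [-0.0, 0.997, 0.079, -0.001]
wrist_force: [-0.2, -0.3, -1.2]
width: 23.4
gripper_force: 59.0
```

{"op": "servo_tool", "data": {
  "motion": [
    [[0, 0, 0, 0, 0, -0.15, 1], [0, 0, 0, 0, 0, -0.1, 1], [0, 0, 0, 0, 0, 0, 1], [0, 0, 0, 0, 0, 0, 1]]
  ]
}}

```text
time: 28.57
tcp_pos: [547.5, -1.9, 25.1]
orientation: [-0.0, 0.997, 0.079, 0.0]
wrist_force: [0.4, -0.8, -2.3]
width: 22.9
gripper_force: 59.0
```

{"op": "servo_tool", "data": {
  "motion": [
    [[0, 0, 0, 0, -0.03, -0.15, 1], [0, 0, 0, 0, 0, -0.07, 1], [0, 0, 0, 0, 0, 0, 1], [0, 0, 0, 0, 0, 0, 1]]
  ]
}}

```text
time: 28.9
tcp_pos: [547.1, -2.5, 20.1]
orientation: [-0.0, 0.997, 0.079, -0.0]
wrist_force: [0.4, -0.2, -3.0]
width: 23.2
gripper_force: 59.0
```

{"op": "servo_tool", "data": {
  "motion": [
    [[0, 0, 0, 0, 0, -0.04, 1], [0, 0, 0, 0, 0, 0, 1], [0, 0, 0, 0, 0, 0, 1]]
  ]
}}

```text
time: 29.15
tcp_pos: [547.2, -2.6, 19.8]
orientation: [-0.0, 0.997, 0.079, 0.0]
wrist_force: [-1.7, 0.2, 5.7]
width: 23.3
gripper_force: 60.2
```

{"op": "servo_tool", "data": {
  "motion": [
    [[0, 0, 0, 0, 0, 0, 0.4], [0, 0, 0, 0, 0, 0, 0.3], [0, 0, 0, 0, 0, 0, 0.1], [0, 0, 0, 0, 0, 0, -0.1], [0, 0, 0, 0, 0, 0, -0.3], [0, 0, 0, 0, 0, 0, -0.3], [0, 0, 0, 0, 0, 0.3, -0.3], [0, 0, 0, 0, 0, 0.7, -0.3]]
  ]
}}

```text
time: 29.82
tcp_pos: [546.4, -2.7, 38.7]
orientation: [-0.0, 0.997, 0.079, -0.001]
wrist_force: [0.5, -0.1, -0.3]
width: 55.5
gripper_force: 0.0
```

{"op": "servo_tool", "data": {
  "motion": [
    [[0, 0, 0, 0, 0, 1, -0.3], [0, 0, 0, 0, 0, 1, -0.3], [0, 0, 0, 0, 0, 1, -0.3], [0, 0, 0, 0, 0, 1, -0.3], [0, 0, 0, 0, 0, 1, -1], [0, 0, 0, 0, 0, 1, -1], [0, 0, 0, 0, 0, 1, -1], [0, 0, 0, 0, 0.1, 1, -1]]
  ]
}}

```text
time: 30.48
tcp_pos: [546.7, -1.1, 200.7]
orientation: [0.0, 0.997, 0.079, -0.0]
wrist_force: [0.5, 1.0, -0.2]
width: 85.6
gripper_force: 0.0
```

{"op": "servo_tool", "data": {
  "motion": [
    [[0, 0, 0.5, 0, 0.4, 0, -1], [0, 0, 0.9, -0.2, 0.9, 0, -1], [0, 0, 0.9, -0.2, 0.9, 0, -1], [0, 0, 0.9, -0.2, 0.9, 0, -1], [0, 0, 0.9, -0.2, 0.9, 0, -1], [0, 0, 0.9, -0.2, 0.9, 0, -1], [0, 0, 0.9, -0.2, 0.9, 0, -1], [0, 0, 0.9, -0.2, 0.9, 0, -1]]
  ]
}}

```text
time: 31.15
tcp_pos: [518.7, 134.1, 199.7]
orientation: [0.0, 0.906, 0.424, 0.0]
wrist_force: [-0.5, 0.2, -1.1]
width: 85.3
gripper_force: 0.0
```

{"op": "servo_tool", "data": {
  "motion": [
    [[0, 0, 0.9, -0.2, 0.9, 0, -1], [0, 0, 0.9, -0.2, 0.9, 0, -1], [0, 0, 0.9, -0.2, 0.9, 0, -1], [0, 0, 0.9, -0.2, 0.9, 0, -1], [0, 0, 0.9, -0.2, 0.9, 0, -1], [0, 0, 0.9, -0.2, 0.9, 0, -1], [0, 0, 0.9, -0.27, 0.9, 0, -1], [0, 0, 0.9, 0, 0.9, 0, -1]]
  ]
}}

```text
time: 31.82
tcp_pos: [488.5, 277.9, 199.6]
orientation: [-0.0, 0.686, 0.728, -0.0]
wrist_force: [0.7, -0.2, 0.0]
width: 85.5
gripper_force: 0.0
```

{"op": "servo_tool", "data": {
  "motion": [
    [[0, 0, 0.9, 0, 0, 0, -1], [0, 0, 0, 0, 0, -0.5, -1], [0, 0, 0, 0, 0, -0.8, -1], [0, 0, 0, 0, 0, -0.5, -1], [0, 0, 0, 0, 0, 0, -1], [0, 0, 0, 0, 0, 0, -1]]
  ]
}}

```text
time: 32.32
tcp_pos: [489.5, 276.4, 162.6]
orientation: [0.0, 0.654, 0.757, -0.001]
wrist_force: [-0.5, -0.5, -0.4]
width: 85.4
gripper_force: 0.0
```

```bash
python3 - <<'E'
from h import *
im,d,P=grab("wrist"); w=world(d,P)
o=telemetry.get_obs();q=o["orientation"];print(o["time"],o["tcp_pos"],q,np.degrees(np.arctan2(2*q[2]**2-1,2*q[1]*q[2])))
z=w[...,2]; m=(z>121)&(z<138)&(w[...,1]>240)&(w[...,1]<320)&(w[...,0]<650)
n,l,s,c=cv2.connectedComponentsWithStats(m.astype(np.uint8))
for i in range(1,n):
    if s[i,4]>200: print(cv2.minAreaRect(w[l==i][:,:2].astype(np.float32)),np.median(z[l==i]))
im,d,P=grab("scene"); w=world(d,P); z=w[...,2]; cv2.imwrite("pics/s2.png",cv2.resize(im[100:350,200:540],None,fx=2.2,fy=2.2))
p=w[(z>28)&(z<90)&(abs(w[...,0]-547)<90)&(abs(w[...,1]+3)<60)]; print("bike",len(p),p.min(0),p.max(0),cv2.minAreaRect(p[:,:2].astype(np.float32)))
E
```

```text
32.3667 [489.87174268 276.73562091 163.20436369] [ 1.35852980e-04  6.53528485e-01  7.56901787e-01 -4.30819516e-04] 8.383646662901029
((493.83880615234375, 277.2756042480469), (27.280244827270508, 27.68181800842285), 14.504719734191895) 129.80301178541436
((582.8751220703125, 279.3759765625), (27.793113708496094, 27.370357513427734), 1.702401876449585) 130.18391217804378
bike 516 [491.98981211 -20.12490095  28.07669755] [601.9260633   15.78888703  72.91274776] ((546.6062622070312, -2.3183116912841797), (111.04071044921875, 31.98460578918457), 5.426231861114502)
```

View pics/s2.png

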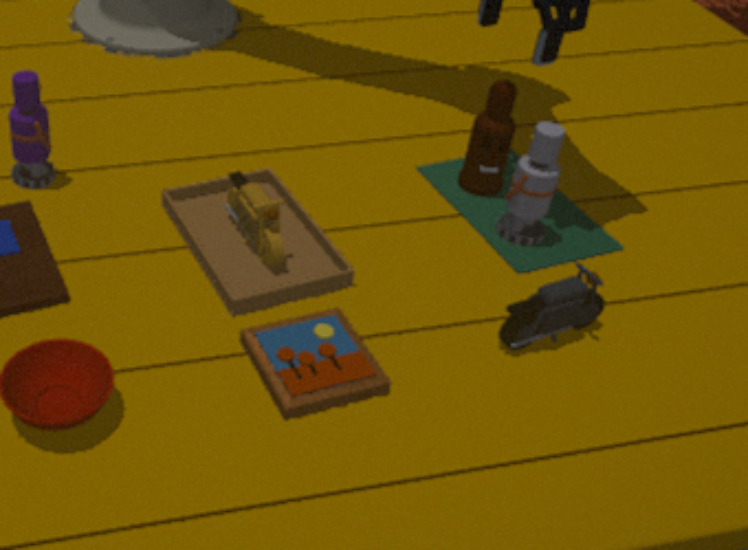

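The scene crop shows the brass bike upright in the middle of the carton near (258,220), and both figures upright on the mat, totem at (490,150) and bolt man at (535,190).

{"op": "servo_tool", "data": {
  "motion": [
    [[0, 0, 0, 0.2, 0.03, 0, -1], [0, 0, 0, 0, 0, -0.6, -1], [0, 0, 0, 0, 0, -0.9, -1], [0, 0, 0, 0, 0, -0.9, -1], [0, 0, 0, 0, 0, -0.6, -1], [0, 0, 0, 0, 0, -0.3, -1], [0, 0, 0, 0, 0, 0, -1], [0, 0, 0, 0, 0, 0, -1]]
  ]
}}

```text
time: 33.08
tcp_pos: [494.2, 278.0, 97.7]
orientation: [0.0, 0.653, 0.757, 0.0]
wrist_force: [0.2, 0.3, 0.3]
width: 85.3
gripper_force: 0.0
```

{"op": "servo_tool", "data": {
  "motion": [
    [[0, 0, 0, 0, 0, 0, 0], [0, 0, 0, 0, 0, 0, 0.3], [0, 0, 0, 0, 0, 0, 1], [0, 0, 0, 0, 0, 0, 1], [0, 0, 0, 0, 0, 0, 1], [0, 0, 0, 0, 0, 0, 1], [0, 0, 0, 0, 0, 0, 1], [0, 0, 0, 0, 0, 0, 1]]
  ]
}}

```text
time: 33.75
tcp_pos: [493.8, 278.1, 97.8]
orientation: [-0.0, 0.653, 0.758, 0.0]
wrist_force: [-1.0, 0.1, 6.4]
width: 26.2
gripper_force: 58.6
```

{"op": "servo_tool", "data": {
  "motion": [
    [[0, 0, 0, 0, 0, 0.4, 1], [0, 0, 0, 0, 0, 0.8, 1], [0, 0, 0, 0, 0, 1, 1], [0, 0, 0, 0, 0, 1, 1], [0, 0, 0, 0, 0, 1, 1], [0, 0, 0, 0, 0, 0.6, 1], [0, 0, 0, 0, -0.1, 0.2, 1], [0, 0, 0, 0, -0.3, 0, 1]]
  ]
}}

```text
time: 34.42
tcp_pos: [493.9, 270.8, 198.3]
orientation: [0.0, 0.652, 0.758, 0.001]
wrist_force: [-0.1, -0.1, -1.9]
width: 26.3
gripper_force: 59.3
```

{"op": "servo_tool", "data": {
  "motion": [
    [[0, 0, 0, 0.1, -0.6, 0, 1], [0, 0, 0, 0.2, -1, 0, 1], [0, 0, 0, 0.2, -1, 0, 1], [0, 0, 0, 0.2, -1, 0, 1], [0, 0, 0, 0.2, -1, 0, 1], [0, 0, 0, 0.2, -1, 0, 1], [0, 0, 0, 0.16, -1, 0, 1], [0, 0, 0, 0, -1, 0, 1]]
  ]
}}

```text
time: 35.08
tcp_pos: [518.7, 115.4, 196.2]
orientation: [-0.0, 0.653, 0.757, -0.001]
wrist_force: [0.5, -0.0, -2.4]
width: 26.0
gripper_force: 59.3
```

{"op": "servo_tool", "data": {
  "motion": [
    [[0, 0, 0, 0, -1, 0, 1], [0, 0, 0, 0, -1, 0, 1], [0, 0, 0, 0, -1, 0, 1], [0, 0, 0, 0, -1, 0, 1], [0, 0, 0, 0, -1, 0, 1], [0, 0, 0, 0, -1, 0, 1], [0, 0, 0, 0, -1, 0, 1], [0, 0, 0, 0, -1, 0, 1]]
  ]
}}

```text
time: 35.75
tcp_pos: [517.6, -44.2, 196.2]
orientation: [-0.001, 0.653, 0.757, -0.001]
wrist_force: [-0.1, -0.3, -2.2]
width: 26.1
gripper_force: 59.3
```

{"op": "servo_tool", "data": {
  "motion": [
    [[0, 0, 0, 0, -1, 0, 1], [0, 0, 0, 0, -1, 0, 1], [0, 0, 0, 0, -1, 0, 1], [0, 0, 0, 0, -1, 0, 1], [0, 0, 0, 0, -1, 0, 1], [0, 0, 0, 0, -1, 0, 1], [0, 0, 0, 0, -1, 0, 1], [0, 0, 0, 0, -1, 0, 1]]
  ]
}}

```text
time: 36.42
tcp_pos: [517.3, -203.9, 196.1]
orientation: [-0.001, 0.653, 0.757, -0.001]
wrist_force: [-0.1, 0.4, -1.6]
width: 26.1
gripper_force: 59.3
```

{"op": "servo_tool", "data": {
  "motion": [
    [[0, 0, 0, 0, -1, 0, 1], [0, 0, 0, 0, -1, 0, 1], [0, 0, 0, 0, -1, 0, 1], [0, 0, 0, 0, -1, 0, 1], [0, 0, 0, 0, -0.9, 0, 1], [0, 0, 0, 0, -0.7, 0, 1], [0, 0, 0, 0, -0.45, 0, 1], [0, 0, 0, 0, -0.2, 0, 1]]
  ]
}}

```text
time: 37.08
tcp_pos: [517.8, -328.7, 196.6]
orientation: [-0.0, 0.654, 0.757, -0.0]
wrist_force: [0.8, -0.2, -1.5]
width: 26.2
gripper_force: 59.3
```

{"op": "servo_tool", "data": {
  "motion": [
    [[0, 0, 0, 0, 0, -0.5, 1], [0, 0, 0, 0, 0, -0.9, 1], [0, 0, 0, 0, 0, -0.9, 1], [0, 0, 0, 0, 0, -0.9, 1], [0, 0, 0, 0, 0, -0.5, 1], [0, 0, 0, 0, 0, -0.2, 1], [0, 0, 0, 0, 0, 0, 1], [0, 0, 0, 0, 0, 0, 1]]
  ]
}}

```text
time: 37.75
tcp_pos: [519.2, -326.8, 119.5]
orientation: [0.0, 0.653, 0.758, 0.0]
wrist_force: [0.5, 0.2, -2.2]
width: 26.5
gripper_force: 59.2
```

Now at (519.2,-326.8), which is on target. I'll lower until contact.

{"op": "servo_tool", "data": {
  "motion": [
    [[0, 0, 0, 0, 0, -0.2, 1], [0, 0, 0, 0, 0, -0.15, 1], [0, 0, 0, 0, 0, -0.05, 1], [0, 0, 0, 0, 0, 0, 1], [0, 0, 0, 0, 0, 0, 1]]
  ]
}}

```text
time: 38.17
tcp_pos: [519.0, -327.0, 111.4]
orientation: [0.0, 0.653, 0.758, 0.0]
wrist_force: [0.1, -0.5, -2.5]
width: 26.0
gripper_force: 59.3
```

{"op": "servo_tool", "data": {
  "motion": [
    [[0, 0, 0, 0, 0, -0.04, 1], [0, 0, 0, 0, 0, 0, 1], [0, 0, 0, 0, 0, 0, 1]]
  ]
}}

```text
time: 38.42
tcp_pos: [519.1, -327.3, 110.9]
orientation: [0.0, 0.653, 0.757, 0.0]
wrist_force: [-1.0, -0.0, 3.1]
width: 26.5
gripper_force: 59.7
```

{"op": "servo_tool", "data": {
  "motion": [
    [[0, 0, 0, 0, 0, 0, 0.6], [0, 0, 0, 0, 0, 0, 0.2], [0, 0, 0, 0, 0, 0, -0.4], [0, 0, 0, 0, 0, 0, -1], [0, 0, 0, 0, 0, 0, -1], [0, 0, 0, 0, 0, 0, -1], [0, 0, 0, 0, 0, 0.4, -1], [0, 0, 0, 0, 0, 0.6, -1]]
  ]
}}

```text
time: 39.08
tcp_pos: [518.4, -326.7, 130.3]
orientation: [-0.001, 0.653, 0.758, -0.0]
wrist_force: [-0.2, 0.2, 0.4]
width: 85.0
gripper_force: 0.0
```

{"op": "servo_tool", "data": {
  "motion": [
    [[0, 0, 0, 0, 0, 1, -1], [0, 0, 0, 0, 0, 1, -1], [0, 0, 0, 0, 0, 1, -1], [0, 0, 0, 0, 0.43, 0.5, -1], [0, 0, 0, 0.4, 1, 0, -1], [0, 0, 0, 0.4, 1, 0, -1], [0, 0, 0, 0.4, 1, 0, -1], [0, 0, 0, 0.4, 1, 0, -1]]
  ]
}}

```text
time: 39.75
tcp_pos: [551.1, -236.8, 201.1]
orientation: [0.0, 0.653, 0.758, 0.0]
wrist_force: [0.6, 0.7, 0.1]
width: 85.5
gripper_force: 0.0
```

{"op": "servo_tool", "data": {
  "motion": [
    [[0, 0, 0, 0.4, 1, 0, -1], [0, 0, 0, 0.4, 1, 0, -1], [0, 0, 0, 0.4, 1, 0, -1], [0, 0, 0, 0.44, 1, 0, -1], [0, 0, 0, 0, 1, 0, -1], [0, 0, 0, 0, 1, 0, -1], [0, 0, 0, 0, 1, 0, -1], [0, 0, 0, 0, 1, 0, -1]]
  ]
}}

```text
time: 40.42
tcp_pos: [583.4, -76.7, 200.9]
orientation: [-0.0, 0.653, 0.758, 0.0]
wrist_force: [-0.6, -0.3, 0.1]
width: 85.7
gripper_force: 0.0
```

{"op": "servo_tool", "data": {
  "motion": [
    [[0, 0, 0, 0, 1, 0, -1], [0, 0, 0, 0, 1, 0, -1], [0, 0, 0, 0, 1, 0, -1], [0, 0, 0, 0, 1, 0, -1], [0, 0, 0, 0, 1, 0, -1], [0, 0, 0, 0, 1, 0, -1], [0, 0, 0, 0, 1, 0, -1], [0, 0, 0, 0, 1, 0, -1]]
  ]
}}

```text
time: 41.08
tcp_pos: [583.1, 83.2, 201.0]
orientation: [-0.0, 0.653, 0.758, 0.0]
wrist_force: [-0.6, 0.3, -0.1]
width: 85.6
gripper_force: 0.0
```

{"op": "servo_tool", "data": {
  "motion": [
    [[0, 0, 0, 0, 1, 0, -1], [0, 0, 0, 0, 1, 0, -1], [0, 0, 0, 0, 1, 0, -1], [0, 0, 0, 0, 1, 0, -1], [0, 0, 0, 0, 1, 0, -1], [0, 0, 0, 0, 1, 0, -1], [0, 0, 0, 0, 1, 0, -1], [0, 0, 0, 0, 1, 0, -1]]
  ]
}}

```text
time: 41.75
tcp_pos: [583.0, 243.1, 200.9]
orientation: [-0.0, 0.653, 0.758, 0.0]
wrist_force: [1.3, 0.8, 0.2]
width: 85.7
gripper_force: 0.0
```

{"op": "servo_tool", "data": {
  "motion": [
    [[0, 0, 0, 0, 0.9, 0, -1], [0, 0, 0, 0, 0.7, 0, -1], [0, 0, 0, 0, 0.4, -0.5, -1], [0, 0, 0, 0, 0, -0.8, -1], [0, 0, 0, 0, 0, -0.5, -1], [0, 0, 0, 0, 0, 0, -1], [0, 0, 0, 0, 0, 0, -1]]
  ]
}}

```text
time: 42.33
tcp_pos: [583.4, 280.5, 163.8]
orientation: [-0.0, 0.653, 0.757, -0.001]
wrist_force: [-0.1, 0.4, 0.1]
width: 85.2
gripper_force: 0.0
```

{"op": "servo_tool", "data": {
  "motion": [
    [[0, 0, 0, 0, 0, -0.3, -1], [0, 0, 0, 0, 0, -0.6, -1], [0, 0, 0, 0, 0, -0.9, -1], [0, 0, 0, 0, 0, -0.8, -1], [0, 0, 0, 0, 0, -0.5, -1], [0, 0, 0, 0, 0, -0.2, -1], [0, 0, 0, 0, 0, 0, -1], [0, 0, 0, 0, 0, 0, -1]]
  ]
}}

```text
time: 43.0
tcp_pos: [584.1, 281.4, 98.7]
orientation: [0.0, 0.653, 0.757, 0.0]
wrist_force: [-0.1, 0.1, -0.9]
width: 85.4
gripper_force: 0.0
```

{"op": "servo_tool", "data": {
  "motion": [
    [[0, 0, 0, 0, 0, 0, 0], [0, 0, 0, 0, 0, 0, 0.3], [0, 0, 0, 0, 0, 0, 1], [0, 0, 0, 0, 0, 0, 1], [0, 0, 0, 0, 0, 0, 1], [0, 0, 0, 0, 0, 0, 1], [0, 0, 0, 0, 0, 0, 1], [0, 0, 0, 0, 0, 0, 1]]
  ]
}}

```text
time: 43.67
tcp_pos: [583.6, 281.7, 99.0]
orientation: [-0.0, 0.653, 0.758, 0.0]
wrist_force: [-2.4, -0.2, 5.6]
width: 26.7
gripper_force: 58.7
```

```bash
python3 - <<'E'
from h import *
im,d,P=grab("top"); w=world(d,P); np.savez("top0.npz",im=im,w=w)
exec(open("m.py").read().split('rect("mat"')[0])
rect("totem",box(545,620,290,350)&(z>118)); rect("totem top",box(545,620,290,350)&(z>137))
E
```

```text
totem 167 c [ 519.7 -326.7] s [26.5 26.4] ang 46.9 z [126.1 141.9 146.2] mean [ 519.5 -324.8]
totem top 138 c [ 519.9 -327.4] s [25.8 25.2] ang 46.4 z [138.1 142.8 146.3] mean [ 519.8 -326.3]
```

{"op": "servo_tool", "data": {
  "motion": [
    [[0, 0, 0, 0, 0, 0.4, 1], [0, 0, 0, 0, 0, 0.8, 1], [0, 0, 0, 0, 0, 1, 1], [0, 0, 0, 0, 0, 1, 1], [0, 0, 0, 0, 0, 1, 1], [0, 0, 0, 0, 0, 0.6, 1], [0, 0, 0, 0, -0.1, 0.2, 1], [0, 0, 0, 0, -0.3, 0, 1]]
  ]
}}

```text
time: 44.38
tcp_pos: [583.8, 274.6, 199.2]
orientation: [0.0, 0.652, 0.758, 0.001]
wrist_force: [-0.1, -0.1, -3.4]
width: 26.4
gripper_force: 59.3
```

{"op": "servo_tool", "data": {
  "motion": [
    [[0, 0, 0, -0.12, -0.6, 0, 1], [0, 0, 0, -0.5, -1, 0, 1], [0, 0, 0, -0.5, -1, 0, 1], [0, 0, 0, -0.5, -1, 0, 1], [0, 0, 0, -0.5, -1, 0, 1], [0, 0, 0, -0.5, -1, 0, 1], [0, 0, 0, -0.5, -1, 0, 1], [0, 0, 0, -0.5, -1, 0, 1]]
  ]
}}

```text
time: 45.05
tcp_pos: [509.6, 119.2, 197.3]
orientation: [-0.0, 0.653, 0.757, -0.001]
wrist_force: [1.0, 0.2, -2.5]
width: 26.8
gripper_force: 59.4
```

{"op": "servo_tool", "data": {
  "motion": [
    [[0, 0, 0, 0, -1, 0, 1], [0, 0, 0, 0, -1, 0, 1], [0, 0, 0, 0, -1, 0, 1], [0, 0, 0, 0, -1, 0, 1], [0, 0, 0, 0, -1, 0, 1], [0, 0, 0, 0, -1, 0, 1], [0, 0, 0, 0, -1, 0, 1], [0, 0, 0, 0, -1, 0, 1]]
  ]
}}

```text
time: 45.72
tcp_pos: [509.7, -40.4, 197.4]
orientation: [-0.001, 0.653, 0.757, -0.001]
wrist_force: [0.0, 0.4, -1.6]
width: 26.4
gripper_force: 59.4
```

{"op": "servo_tool", "data": {
  "motion": [
    [[0, 0, 0, 0, -1, 0, 1], [0, 0, 0, 0, -1, 0, 1], [0, 0, 0, 0, -1, 0, 1], [0, 0, 0, 0, -1, 0, 1], [0, 0, 0, 0, -1, 0, 1], [0, 0, 0, 0, -1, 0, 1], [0, 0, 0, 0, -1, 0, 1], [0, 0, 0, 0, -1, 0, 1]]
  ]
}}

```text
time: 46.38
tcp_pos: [509.4, -200.0, 197.3]
orientation: [-0.001, 0.653, 0.757, -0.001]
wrist_force: [0.3, -0.2, -3.0]
width: 26.4
gripper_force: 59.4
```

{"op": "servo_tool", "data": {
  "motion": [
    [[0, 0, 0, 0, -1, 0, 1], [0, 0, 0, 0, -1, 0, 1], [0, 0, 0, 0, -0.8, 0, 1], [0, 0, 0, 0, -0.45, 0, 1], [0, 0, 0, 0, -0.23, 0, 1], [0, 0, 0, 0, 0, 0, 1], [0, 0, 0, 0, 0, 0, 1], [0, 0, 0, 0, 0, 0, 1]]
  ]
}}

```text
time: 47.05
tcp_pos: [511.3, -266.8, 198.2]
orientation: [-0.0, 0.652, 0.758, 0.0]
wrist_force: [-0.5, 0.7, -3.0]
width: 26.4
gripper_force: 59.4
```

{"op": "servo_tool", "data": {
  "motion": [
    [[0, 0, 0, 0, -0.05, -0.4, 1], [0, 0, 0, 0, 0, -0.9, 1], [0, 0, 0, 0, 0, -0.9, 1], [0, 0, 0, 0, 0, -0.9, 1], [0, 0, 0, 0, 0, -0.5, 1], [0, 0, 0, 0, 0, -0.3, 1], [0, 0, 0, 0, 0, 0, 1], [0, 0, 0, 0, 0, 0, 1]]
  ]
}}

```text
time: 47.72
tcp_pos: [511.5, -269.0, 120.6]
orientation: [0.0, 0.653, 0.758, -0.0]
wrist_force: [0.7, -0.3, -3.1]
width: 26.5
gripper_force: 59.4
```

{"op": "servo_tool", "data": {
  "motion": [
    [[0, 0, 0, 0, 0, -0.15, 1], [0, 0, 0, 0, 0, -0.1, 1], [0, 0, 0, 0, 0, -0.03, 1], [0, 0, 0, 0, 0, 0, 1], [0, 0, 0, 0, 0, 0, 1]]
  ]
}}

```text
time: 48.13
tcp_pos: [511.5, -269.0, 115.1]
orientation: [0.0, 0.653, 0.758, 0.0]
wrist_force: [-0.1, -0.5, -2.5]
width: 26.6
gripper_force: 59.4
```

{"op": "servo_tool", "data": {
  "motion": [
    [[0, 0, 0, 0, 0.04, -0.1, 1], [0, 0, 0, 0, 0, -0.04, 1], [0, 0, 0, 0, 0, 0, 1], [0, 0, 0, 0, 0, 0, 1]]
  ]
}}

```text
time: 48.47
tcp_pos: [511.3, -268.2, 112.0]
orientation: [-0.0, 0.653, 0.758, -0.0]
wrist_force: [-0.2, 0.1, -2.3]
width: 26.3
gripper_force: 59.9
```

{"op": "servo_tool", "data": {
  "motion": [
    [[0, 0, 0, 0, 0, -0.03, 1], [0, 0, 0, 0, 0, 0, 1], [0, 0, 0, 0, 0, 0, 1]]
  ]
}}

```text
time: 48.72
tcp_pos: [511.4, -268.4, 111.9]
orientation: [0.0, 0.653, 0.757, 0.0]
wrist_force: [-1.2, 0.0, 5.2]
width: 26.6
gripper_force: 60.6
```

Contact. I'll release, lift and move clear.

{"op": "servo_tool", "data": {
  "motion": [
    [[0, 0, 0, 0, 0, 0, 0.6], [0, 0, 0, 0, 0, 0, 0.2], [0, 0, 0, 0, 0, 0, -0.4], [0, 0, 0, 0, 0, 0, -1], [0, 0, 0, 0, 0, 0, -1], [0, 0, 0, 0, 0, 0, -1], [0, 0, 0, 0, 0, 0.4, -1], [0, 0, 0, 0, 0, 0.6, -1]]
  ]
}}

```text
time: 49.38
tcp_pos: [510.8, -268.0, 131.2]
orientation: [-0.001, 0.653, 0.757, -0.0]
wrist_force: [0.4, -0.3, 0.6]
width: 85.8
gripper_force: 0.0
```

{"op": "servo_tool", "data": {
  "motion": [
    [[0, 0, 0, 0, 0, 1, -1], [0, 0, 0, 0, 0, 1, -1], [0, 0, 0, 0, 0, 1, -1], [0, 0, 0, 0, 0, 1, -1], [0, 0, 0, 0, 0.5, 0.5, -1], [0, 0, 0, 0, 1, 0, -1], [0, 0, 0, 0, 1, 0, -1], [0, 0, 0, 0, 1, 0, -1]]
  ]
}}

```text
time: 50.05
tcp_pos: [511.1, -196.7, 221.8]
orientation: [0.0, 0.653, 0.757, 0.0]
wrist_force: [0.1, 0.2, 0.3]
width: 85.5
gripper_force: 0.0
```

{"op": "servo_tool", "data": {
  "motion": [
    [[0, 0, 0, 0, 1, 0, -1], [0, 0, 0, 0, 1, 0, -1], [0, 0, 0, 0, 1, 0, -1], [0, 0, 0, 0, 1, 0, -1], [0, 0, 0, 0, 1, 0, -1], [0, 0, 0, 0, 1, 0, -1], [0, 0, 0, 0, 1, 0, -1], [0, 0, 0, 0, 1, 0, -1]]
  ]
}}

```text
time: 50.72
tcp_pos: [510.8, -36.5, 221.5]
orientation: [-0.0, 0.653, 0.758, -0.0]
wrist_force: [0.4, 0.5, -0.8]
width: 84.9
gripper_force: 0.0
```

{"op": "servo_tool", "data": {
  "motion": [
    [[0, 0, 0, 0, 1, 0, -1], [0, 0, 0, 0, 1, 0, -1], [0, 0, 0, 0, 1, 0, -1], [0, 0, 0, 0, 1, 0, -1], [0, 0, 0, 0, 1, 0, -1], [0, 0, 0, 0, 1, 0, -1], [0, 0, 0, 0, 0.5, 0, -1], [0, 0, 0, 0, 0, 0, -1]]
  ]
}}

```text
time: 51.38
tcp_pos: [510.9, 94.5, 221.3]
orientation: [-0.0, 0.651, 0.759, 0.0]
wrist_force: [0.2, 1.1, -0.5]
width: 85.8
gripper_force: 0.0
```

```bash
python3 - <<'E'
from h import *
im,d,P=grab("top"); w=world(d,P); np.savez("top0.npz",im=im,w=w)
exec(open("m.py").read().split('rect("mat"')[0])
for n,u0,u1 in(("bolt",515,557),("totem",558,600)): rect(n,box(u0,u1,290,350)&(z>118))
rect("black",clean(box(170,260,165,210)&(z>20))); rect("picture",clean(box(315,405,155,240)&(z>8))); rect("bowl",clean(box(460,545,155,230)&(z>10)))
im,d,P=grab("scene"); cv2.imwrite("pics/s3.png",cv2.resize(im,(800,600))); o=telemetry.get_obs(); print(o["time"],o["tcp_pos"],np.abs(o["qvel"]).max())
E
```

```text
bolt 174 c [ 510.9 -269.9] s [28.3 26.7] ang 21.7 z [124.9 143.2 146.3] mean [ 511.1 -268.6]
totem 169 c [ 520.3 -326.7] s [26.1 26.9] ang 85.2 z [124.9 141.7 145.9] mean [ 519.4 -324.9]
black 565 c [727.9 229.2] s [ 30.2 110.3] ang 8.9 z [25.  51.1 65.5] mean [727.6 225.6]
picture 1879 c [727.2   2.3] s [101.1  99.8] ang 7.0 z [10.9 15.4 20.1] mean [726.3   2.2]
bowl 978 c [ 733.1 -224.1] s [93.6 92.7] ang 0.3 z [11.1 22.4 36. ] mean [ 737.1 -226.3]
51.4833 [511.02505358  91.46957669 221.4284214 ] 0.023230152741712213
```

View pics/s3.png

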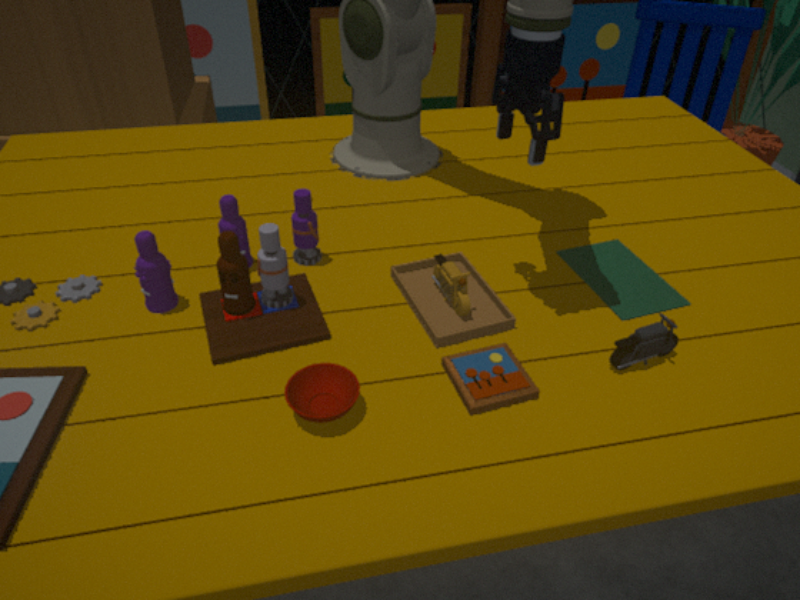

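The final scene view shows the totem at (237,280) on red, the bolt man at (273,270) on blue and the bike at (452,285) in the carton. The bystanders have not moved.

```bash
python3 -c "
from bench import order
print(order.close_job())"
```

```text
the job is handed in; nothing more can be done
None
```

The brass motorcycle stands upright and lengthwise in the middle of the carton, and the totem and bolt man are back upright on the red and blue tiles, within about 1 mm of centre by camera. Nothing fell, the bystanders stayed put, and the job was handed in at about 51 s of the allowed 134 s.

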